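# Put the service bottles away in the divided crate

### The job

Put both blue-capped bottles away in the divided wooden crate, upright and one per cell: the one standing on the bench and the one hanging by its cap in the forked hook, in either order. Each must stand right down on the floor of a full-depth cell, and be lowered there in the gripper, not dropped; two of the empty cells have a raised floor that looks the same, so feel or look for these and leave them empty. Leave the jars and everything else on the bench where they are, and do not tip a bottle over.

Things in the scene. Friction and masses are not known exactly. Their poses are not given: they have to be found in the camera images.
- bottle_a: White bottle, orange label band, blue screw cap, 178 mm high, 0.15 to 0.30 kg, standing on the bench. Origin: centre of the underside, z up its axis. Body 54 mm diameter up to 92 mm, shoulder tapering to the neck at 108 mm, neck 20 mm diameter from 108 to 138 mm, cylindrical cap 40 mm diameter from 138 to 178 mm (grip the cap from above).
- bottle_b: A second bottle of exactly the same shape, sizes, look and origin as bottle_a, upright, hanging by its cap in the forked hook, its underside 37 mm above the bench.
- fork: Fixed stand with a yellow forked hook open to its own -x. Origin on the bench under the middle of the hanging place. Two level prongs along x from -32 to +53 mm, at y = 13 to 21 mm either side, 5 mm thick, top at 175 mm; the cap rests on them, neck in the 26 mm gap. Post behind at x = 48 to 62 mm, no higher than the prongs; foot plate 12 mm thick, x -70 to +80, 100 wide.
- fork_lip (a point): Top middle between the two lips at the fork's front: each prong end (x = -32 to -27 mm of the fork) has a lip 10 mm above the prong, 185 mm above the bench. A bottle comes off when lifted more than 10 mm (at most 25 mm, then its shoulder meets the prongs from below), then drawn out at least 65 mm along the fork's -x before being raised further.
- crate: Fixed plywood crate 150 (x) x 222 (y) x 85 mm high, 2 x 3 square cells 66 mm wide at 72 mm spacing; walls and dividers 6 mm thick, all 85 mm high. Origin: centre of the underside. Two cells hold a jar. Of the four empty ones, all with the same grey felt on the floor, two are full depth (felt 11 mm above the bench), two have a raised floor.
- crate_rim (a point): Middle of the crate at rim height (85 mm). In a cell with a raised floor (fixed block under the felt) the felt is 44 mm above the bench, so a bottle lands 33 mm higher. Which cells hold jars and blocks changes each time and no block pose is given: lower a bottle and feel where it lands, or look into the cells from above.
- cell0 (a point): Centre of a crate cell at x = -36, y = -72 mm of the crate, 11 mm above the bench: where the underside of a bottle comes to rest if this cell is empty and full depth.
- cell1 (a point): Centre of a crate cell at x = -36, y = 0 mm of the crate, 11 mm above the bench: where the underside of a bottle comes to rest if this cell is empty and full depth.
- cell2 (a point): Centre of a crate cell at x = -36, y = 72 mm of the crate, 11 mm above the bench: where the underside of a bottle comes to rest if this cell is empty and full depth.
- cell3 (a point): Centre of a crate cell at x = 36, y = -72 mm of the crate, 11 mm above the bench: where the underside of a bottle comes to rest if this cell is empty and full depth.
- cell4 (a point): Centre of a crate cell at x = 36, y = 0 mm of the crate, 11 mm above the bench: where the underside of a bottle comes to rest if this cell is empty and full depth.
- cell5 (a point): Centre of a crate cell at x = 36, y = 72 mm of the crate, 11 mm above the bench: where the underside of a bottle comes to rest if this cell is empty and full depth.
- jar0: Green glass jar with black cap, 54 mm diameter, 95 mm high, standing in a crate cell (its top 103 mm above the bench). Origin: centre of the underside. To be left alone.
- jar1: Green glass jar with black cap, 54 mm diameter, 95 mm high, standing in a crate cell (its top 103 mm above the bench). Origin: centre of the underside. To be left alone.
- pliers: Loose red-handled pliers lying on the bench, 140 mm long, 12 mm high. To be left alone.
- spool: Loose metal solder spool standing on the bench, 60 mm diameter, 50 mm high. To be left alone.
- tape: Loose yellow tape roll lying on the bench, 90 mm diameter, 19 mm high. To be left alone.
- terminals: Loose green and orange terminal strip on the bench, 55 mm long, 16 mm high. To be left alone.
There are look-alikes about, which are no part of the job. What is shaped like the bottle_a but purple or yellow is not meant.

How it is judged:
On the way, in this order (a step that is already met when the one before it is completed fails the run):
1. one of the two bottles is lowered to the floor of a full-depth cell, still in the fingers ((((z of bottle_a in the frame of crate between 0.004 and 0.019 m and x of bottle_a in the frame of crate between -0.07 and 0.07 m and y of bottle_a in the frame of crate between -0.105 and 0.105 m and angle between bottle_a's own z axis and vertical below 0.1 rad) and contact force between the fingers and bottle_a above 0.5 N) or ((z of bottle_b in the frame of crate between 0.004 and 0.019 m and x of bottle_b in the frame of crate between -0.07 and 0.07 m and y of bottle_b in the frame of crate between -0.105 and 0.105 m and angle between bottle_b's own z axis and vertical below 0.1 rad) and contact force between the fingers and bottle_b above 0.5 N))), for 0.05 s.
2. the other bottle too is lowered to the floor of a full-depth cell, still in the fingers, while the first stands in its own (z of bottle_a in the frame of crate between 0.004 and 0.019 m and x of bottle_a in the frame of crate between -0.07 and 0.07 m and y of bottle_a in the frame of crate between -0.105 and 0.105 m and angle between each of bottle_a, bottle_b's own z axis and vertical below 0.1 rad and z of bottle_b in the frame of crate between 0.004 and 0.019 m and x of bottle_b in the frame of crate between -0.07 and 0.07 m and y of bottle_b in the frame of crate between -0.105 and 0.105 m and (contact force between the fingers and bottle_a above 0.5 N or contact force between the fingers and bottle_b above 0.5 N)), for 0.05 s.
At the end, for the whole second after the job is handed in: Both bottles stand in crate cells, at rest, upright within 0.1 rad, inside the crate's outline (that is, in its cells), underside within 8 mm of the full-depth felt (11 mm above the bench) (z of bottle_a in the frame of crate between 0.004 and 0.019 m and x of bottle_a in the frame of crate between -0.07 and 0.07 m and y of bottle_a in the frame of crate between -0.105 and 0.105 m and angle between each of bottle_a, bottle_b's own z axis and vertical below 0.1 rad and z of bottle_b in the frame of crate between 0.004 and 0.019 m and x of bottle_b in the frame of crate between -0.07 and 0.07 m and y of bottle_b in the frame of crate between -0.105 and 0.105 m and linear speed of each of bottle_a, bottle_b below 0.02 m/s); the robot touches nothing.
It fails at once if something else was disturbed (moved more than 30 mm): a jar, the pliers, spool, tape roll or terminal strip (distance of any of jar0, jar1, pliers, spool, tape, terminals from where it was at the start of the episode above 0.03 m).
It fails at once if a bottle was tipped over (tilted more than 45 degrees) (angle between any of bottle_a, bottle_b's own z axis and vertical above 0.785 rad).
It also fails if it takes over 64 s, if anything falls off the work surface, if the arm or the gripper's body presses on something with over 40 N, if the wrist force passes 120 N, or if a joint passes its speed limit or range.

### The arm

A 6-joint arm with a two-finger parallel gripper is mounted at the origin on the work surface. World frame = base frame: x ahead of the robot, y to its left, z up, the work surface at z = 0. Lengths are in m, angles in rad, forces in N, time in s.
With the tool pointing down it reaches from about 0.375 to 0.9 m from the base axis. Payload 3.1 kg.
Tool frame: the origin (TCP) lies at the very end of the fingers, on their centre line; the grasp point (between the pads) lies 19 mm behind it; z points along the fingers, y is the line along which they close (so a half turn about z gives the same grasp; the last joint's range is limited). The gripper opens to 85 mm and grips with 20 to 120 N. Pads are 22 mm wide; open, the fingers measure 114 mm over their backs; the gripper's body (76 mm by 85 mm) begins 54 mm behind the grasp point. The pads swing forward as they close: fully open they stand 13 mm farther back than shut.
Start: joints at [-1.353, 0.527, 1.433, -0, 1.181, -0.178], TCP at [0.241, -0.577, 0.231] pointing down, gripper open.
Joint ranges: [-3.08, 3.08], [-0.75, 2.2], [0.22, 2.44], [-1.43, 4.57], [0, 2.65], [-2.85, 2.85]. Speed limits (rad/s): [2.79, 2.79, 3.14, 3.14, 3.14, 3.14].

### API

Orientations are given as a unit quaternion [x, y, z, w].
In Python, from cell import arm gives the robot as it stands.
- The arm moves only by the shell command python3 -m handwheel 'ROWS' [OPENING] [FORCE]. ROWS is JSON, a list that holds one entry, the list of rows, each a list of 6 numbers: the shift along the world's x, y, z in m, then the turn, a rotation vector about the world's x, y, z in degrees. A call has 1 to 12 rows; each row is the pose to reach, as a shift and turn from the pose commanded when the call began; what a row does not reach only later rows make up. A row lasts 1/8 s, in which the tool goes at most 62.5 mm and 10.7 degrees, less where a joint would pass 70% of its speed; a pose out of reach is approached as far as the arm can. A call with a gripper value outside its range is refused whole. OPENING is the opening, from 0 (shut) to 1 (fully open), set as the call begins (- or left out, the last holds). The fingers move at their own pace and stop on an object; FORCE is the grip in N (left out, the last holds). Time passes only in rows, so rows that repeat a pose let the fingers close. It gives the time, the measured TCP pose, the force, the opening and the grip force at its end, in the units of the state.
- arm.observe(): the state, without advancing time (a new reading comes with each control period).
- arm.capture(name): name is "side" or "top"; returns the picture (480x640x3 uint8, blue, green, red); there is no depth.
- arm.get_calibration(name): a dict with "camera_matrix" (3x3 intrinsics, pixels), "origin" and "rotation" of the camera in the world. Camera axes: x right, y up, looking along -z (the intrinsics and any distortion apply to the point x, -y, -z); pixel columns grow to the right and rows downward; lengths in m; the calibration is good to about 2 mm. A picture is of the moment at which its call begins. get_calibration takes no time and is no camera call.
- arm.sign_off(): hands the job in; it is judged then, once.
The state is a dict: "t": time; "q": joint angles; "joint_vel": joint speeds; "joint_efforts": joint torques, N m; "tcp_pos": TCP position; "eef_rot": TCP orientation; "contact_force": force on the tool from outside, world axes, zero at the start; "ft_torque": the same for the moment, N m; "width": opening from 0.0 (shut) to 1.0 (fully open); "grasp_force": force on a finger pad.
Only numpy, scipy, OpenCV 4.12 (cv2) and the standard library are available. Lean on these libraries where they do the work, as an engineer would, in place of code of your own. Each camera call takes 0.05 s, during which the arm holds its last target. There are 200 camera calls.

## Working session

There is one attempt and no reset: what is moved stays moved. The work goes in short steps, Python scripts to look and compute and a shell command to move; the robot and the scene stay as the last step left them, time stands still between calls to the robot, and variables do not carry over. Pictures are saved under pics/ and viewed, at most 10 in all, crops included, and the job is handed in when it is done.

```bash
mkdir -p pics; ls
python3 - <<'E'
from cell import arm
import cv2
for n in("side","top"):
    cv2.imwrite(f"pics/{n}0.png",arm.capture(n)); c=arm.get_calibration(n); print(n,c)
print(arm.observe())
E
```

```text
pics
side {'camera_matrix': array([[460.79729096,   0.        , 330.28352672],
       [  0.        , 460.79729096, 238.70057033],
       [  0.        ,   0.        ,   1.        ]]), 'origin': array([ 0.40898133, -0.62110312,  0.67535532]), 'rotation': array([ 0.41829561, -0.0478519 , -0.08075207,  0.90344788])}
top {'camera_matrix': array([[506.90489088,   0.        , 319.20453274],
       [  0.        , 506.90489088, 234.28651455],
       [  0.        ,   0.        ,   1.        ]]), 'origin': array([ 0.36038268, -0.01092084,  1.2412704 ]), 'rotation': array([-0.05866179,  0.04796722,  0.70897567, -0.70115008])}
{'t': 0.1, 'q': array([-1.35347840e+00,  5.28394693e-01,  1.43379293e+00,  2.00371398e-05,
        1.18142459e+00, -1.78516391e-01]), 'joint_vel': array([ 0.00180414, -0.00238094, -0.00309812,  0.00043102,  0.00054573,
        0.00281445]), 'joint_efforts': array([ 1.66918194e-04, -4.43303955e+01, -1.78586894e+01, -3.11679951e-04,
        3.83563922e-03,  1.90623120e-05]), 'tcp_pos': array([ 0.24086463, -0.57600762,  0.23041232]), 'eef_rot': array([ 9.80478498e-01,  1.96623738e-01, -1.03262667e-05, -1.00977276e-03]), 'contact_force': array([ 0.4411114 , -0.98426041, -0.45788084]), 'ft_torque': array([ 0.04000262,  0.08122693, -0.02204343]), 'grasp_force': 0.0, 'width': 0.9992399943203701}
```

View pics/top0.png

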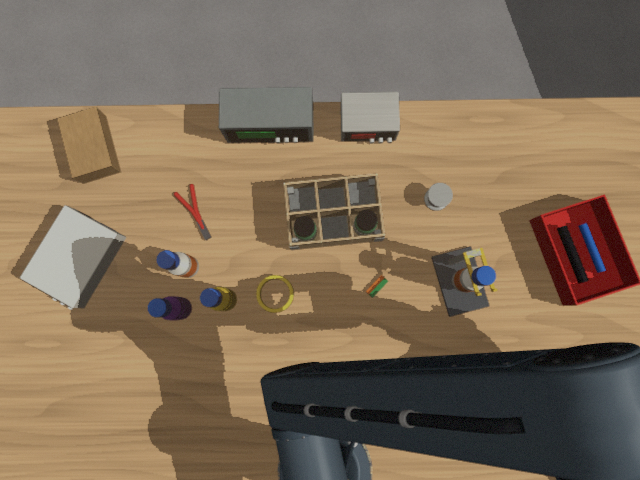

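View pics/side0.png

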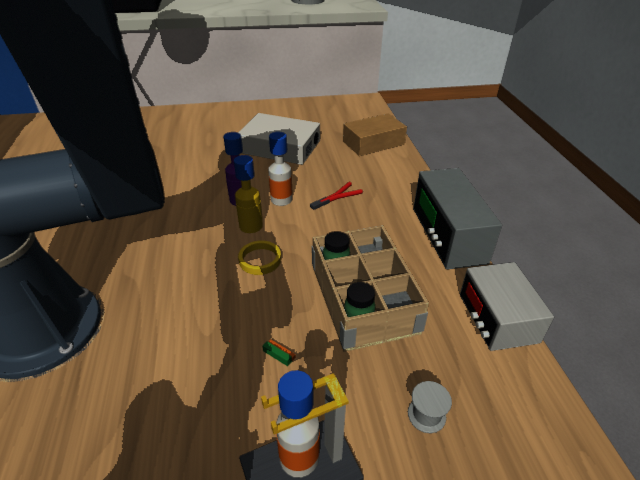

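The top view shows the white bottle's cap at about (168,260), the hanging one at about (484,275), and the crate at (285–382, 176–247) with jars in its two outer lower cells. In the side view the white bottle is at (279,170) and the fork at (300,420). Next I'll enlarge these areas.

Run:
```python
import cv2,numpy as np
t=cv2.imread("pics/top0.png");s=cv2.imread("pics/side0.png")
z=lambda i,x,y,w,h,k:cv2.resize(i[y:y+h,x:x+w],None,fx=k,fy=k,interpolation=cv2.INTER_CUBIC)
g=lambda i:np.clip(255*(i/255.)**.6,0,255).astype('uint8')
a=np.hstack([z(t,270,165,130,100,3),z(t,425,235,130,100,3)])
b=np.hstack([z(s,305,225,130,100,3),z(s,240,360,130,100,3)])
cv2.imwrite("pics/z1.png",g(np.vstack([a,b])))
```

```text
(no output)
```

View pics/z1.png

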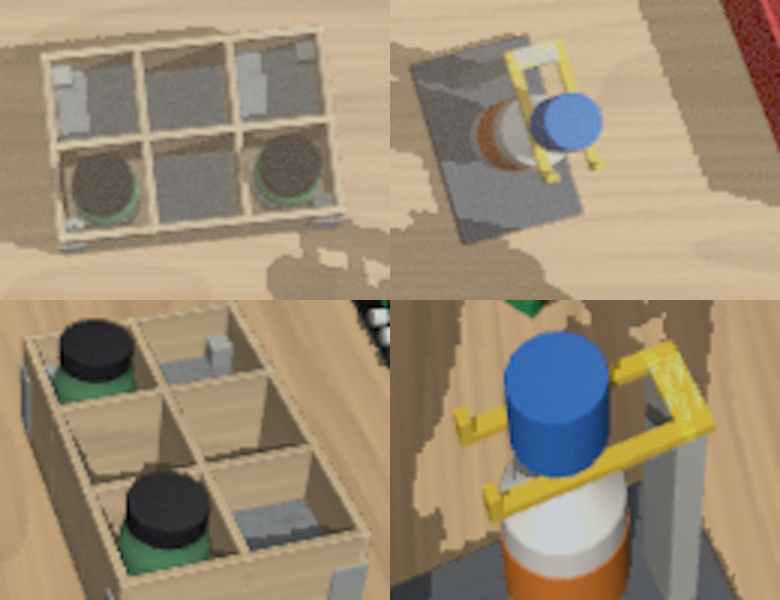

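The fork opens toward the robot and slightly right. Its lips are at about (479,294) and (494,289) in the top view. Felt shows in the two far outer cells in the side view, but not in the middle ones. I'll work out the poses and check the depth of the cells.

```bash
cat > h.py <<'E'
import cv2,numpy as np
from cell import arm
from scipy.spatial.transform import Rotation as R
from scipy.optimize import least_squares
C={n:arm.get_calibration(n) for n in("side","top")}
def proj(n,P):
    c=C[n];p=R.from_quat(c['rotation']).inv().apply(np.atleast_2d(P)-c['origin'])*[1,-1,-1]
    q=p@c['camera_matrix'].T;return q[:,:2]/q[:,2:]
def at(n,u,v,z):
    c=C[n];d=R.from_quat(c['rotation']).apply((np.linalg.inv(c['camera_matrix'])@[u,v,1])*[1,-1,-1])
    return c['origin']+d*(z-c['origin'][2])/d[2]
def blobs(im,amin=60):
    h=cv2.cvtColor(im,cv2.COLOR_BGR2HSV);m=cv2.inRange(h,(105,120,40),(122,255,255))
    _,_,s,c=cv2.connectedComponentsWithStats(m)
    return [(c[i].round(1),s[i]) for i in range(1,len(s)) if s[i][4]>amin]
def capcen(n,p):  # p: underside x,y,z -> silhouette centroid of cap
    t=np.linspace(0,2*np.pi,60)
    P=np.vstack([np.c_[p[0]+.02*np.cos(t),p[1]+.02*np.sin(t),0*t+p[2]+z] for z in(.138,.178)])
    h=cv2.convexHull(proj(n,P).astype(np.float32));m=cv2.moments(h);return np.array([m['m10'],m['m01']])/m['m00']
def fitcap(obs,z0):
    return least_squares(lambda p:np.concatenate([capcen(n,[*p,z0])-o for n,o in obs.items()]),[.45,0]).x
def cratefit(px):
    L=np.array([[.075,.111],[.075,-.111],[-.075,-.111],[-.075,.111]])
    W=np.array([at("top",*p,.085)[:2] for p in px])
    f=least_squares(lambda q:(L@R.from_euler('z',q[2]).as_matrix()[:2,:2].T+q[:2]-W).ravel(),[.5,0,0]);return f.x,f.fun
E
python3 - <<'E'
from h import *
t=cv2.imread("pics/top0.png");s=cv2.imread("pics/side0.png")
for i in(t,s):
    for b in blobs(i):print(b)
q,r=cratefit([(284,184.3),(377.3,174.3),(384.3,236),(290,245)])
print("crate(half turn?)",q,r*1e3)
print("B",at("top",484,275.7,.215),at("side",295.7,386,.215))
l=[at("top",*p,.185) for p in((479,294.3),(494,289.3))];b=[at("top",*p,.175) for p in((464.3,253.3),(481.7,249))]
print(l,b,(sum(l)-sum(b))/2)
M=R.from_euler('z',q[2]).as_matrix()[:2,:2]
for k in range(6):
    c=M@[(-.036,.036)[k//3],(-.072,0,.072)[k%3]]+q[:2]
    print(k,c.round(3),[proj("side",[*c,z])[0].round(0) for z in(.011,.044)],proj("top",[*c,.03])[0].round())
E
```

```text
(array([591.9, 247.7]), array([579, 224,  27,  48, 431], dtype=int32))
(array([167.5, 259.1]), array([157, 251,  22,  17, 168], dtype=int32))
(array([485., 275.]), array([476, 266,  19,  19, 293], dtype=int32))
(array([209.5, 296.7]), array([201, 289,  20,  17, 258], dtype=int32))
(array([156.7, 307.3]), array([148, 299,  18,  18, 259], dtype=int32))
(array([13.1, 85.8]), array([   0,   35,   39,   80, 1692], dtype=int32))
(array([231.5, 136.3]), array([224, 133,  16,   9, 108], dtype=int32))
(array([278.6, 142.7]), array([269, 132,  18,  23, 304], dtype=int32))
(array([245.1, 163.8]), array([234, 155,  20,  24, 259], dtype=int32))
(array([295.3, 394. ]), array([ 278,  370,   35,   49, 1404], dtype=int32))
crate(half turn?) [ 0.59392327 -0.0289022   0.0897371 ] [ 2.72393706  1.23247675  1.58738756 -0.80424681 -1.35081522 -2.12763548
 -2.96050939  1.69940554]
B [ 0.42818645 -0.3269768   0.215     ] [ 0.43297925 -0.33257734  0.215     ]
[array([ 0.39201483, -0.32372566,  0.185     ]), array([ 0.40193496, -0.35509632,  0.185     ])] [array([ 0.47839165, -0.30077156,  0.175     ]), array([ 0.48707462, -0.3377619 ,  0.175     ])] [-0.08575824 -0.02014426  0.01      ]
0 [ 0.565 -0.104] [array([354., 327.]), array([355., 315.])] [365. 226.]
1 [ 0.558 -0.032] [array([343., 299.]), array([344., 287.])] [335. 229.]
2 [0.552 0.04 ] [array([333., 273.]), array([333., 262.])] [306. 232.]
3 [ 0.636 -0.097] [array([391., 319.]), array([393., 307.])] [361. 197.]
4 [ 0.63  -0.026] [array([378., 292.]), array([379., 280.])] [332. 200.]
5 [0.623 0.046] [array([366., 267.]), array([367., 256.])] [303. 203.]
```

```bash
sed -i 's/(105,120,40),(122,255,255)/(105,120,20),(124,255,255)/' h.py
python3 - <<'E'
from h import *
t=cv2.imread("pics/top0.png");s=cv2.imread("pics/side0.png")
T=blobs(t);S=blobs(s)
for b in T+S:print(b)
n=lambda B,u,v:min(B,key=lambda b:np.hypot(*(b[0]-[u,v])))[0]
for k,a,b,z in(("A",(168,260),(279,143),0),("B",(485,275),(295,394),.037)):
    o={"top":n(T,*a),"side":n(S,*b)}
    print(k,fitcap(o,z),[fitcap({c:v},z) for c,v in o.items()])
print("Y",at("top",210,297,.178),"P",at("top",157,307,.178))
E
```

```text
(array([591.9, 247.7]), array([579, 224,  27,  48, 432], dtype=int32))
(array([167.5, 259.1]), array([157, 251,  22,  17, 168], dtype=int32))
(array([485., 275.]), array([476, 266,  19,  19, 293], dtype=int32))
(array([209.5, 296.7]), array([201, 289,  20,  17, 258], dtype=int32))
(array([156.7, 307.3]), array([148, 299,  18,  18, 259], dtype=int32))
(array([13.1, 85.3]), array([   0,   34,   39,   81, 1722], dtype=int32))
(array([232.7, 143.5]), array([224, 133,  18,  23, 350], dtype=int32))
(array([277.7, 143. ]), array([269, 132,  18,  23, 364], dtype=int32))
(array([243.4, 167.2]), array([234, 155,  20,  26, 432], dtype=int32))
(array([295.4, 394.1]), array([ 278,  370,   35,   49, 1420], dtype=int32))
A [0.4757276  0.33181242] [array([0.47502851, 0.33176546]), array([0.47661757, 0.33245833])]
B [ 0.43204257 -0.3317561 ] [array([ 0.43084853, -0.33462377]), array([ 0.43238916, -0.33056871])]
Y [0.39245142 0.23395179 0.178     ] P [0.37287126 0.34449013 0.178     ]
```

```bash
python3 -m handwheel '[[[0.03,0.04,0.04,0,0,-2],[0.065,0.085,0.05,0,0,-4],[0.10,0.13,0.05,0,0,-6],[0.135,0.17,0.05,0,0,-8],[0.165,0.21,0.05,0,0,-9.5],[0.191,0.245,0.05,0,0,-9.5],[0.191,0.245,0.05,0,0,-9.5],[0.191,0.245,0.05,0,0,-9.5]]]' 1 60
python3 - <<'E'
from h import *
s=arm.capture("side");cv2.imwrite("pics/s1.png",cv2.resize(s[300:480,200:440],None,fx=3,fy=3))
o=arm.observe();print(o['tcp_pos'],R.from_quat(o['eef_rot']).as_matrix()[:,1:])
E
```

```text
t: 1.1
tcp_pos: [0.4318, -0.3318, 0.2811]
eef_rot: [0.993, 0.115, -0.0, 0.0]
contact_force: [1.3, 0.7, -0.0]
width: 0.999
grasp_force: 0.0
[ 0.43158283 -0.33229021  0.28112135] [[ 2.27460562e-01 -4.78056538e-04]
 [-9.73787286e-01 -2.33319411e-04]
 [ 1.18464483e-04 -9.99999859e-01]]
```

View pics/s1.png

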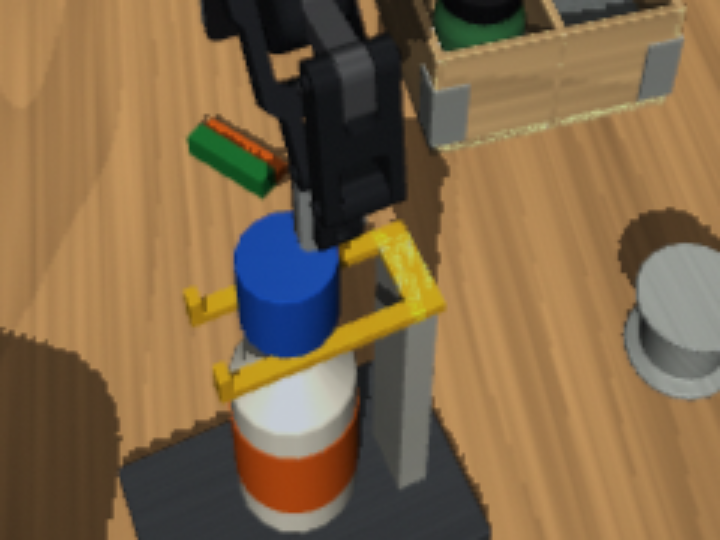

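The open fingers straddle the blue cap (around (288,280) in the crop) in line with the prongs, so I'll go down and close.

```bash
python3 -m handwheel '[[[0,0,-0.04,0,0,0],[0,0,-0.075,0,0,0],[0,0,-0.099,0,0,0],[0,0,-0.099,0,0,0]]]' 1 60; python3 -m handwheel '[[[0,0,0,0,0,0],[0,0,0,0,0,0],[0,0,0,0,0,0],[0,0,0,0,0,0],[0,0,0,0,0,0],[0,0,0,0,0,0]]]' 0 60
```

```text
t: 1.65
tcp_pos: [0.4303, -0.3318, 0.1804]
eef_rot: [0.994, 0.114, -0.001, -0.002]
contact_force: [-0.4, 0.4, 1.2]
width: 1.002
grasp_force: 0.0
t: 2.4
tcp_pos: [0.4324, -0.3322, 0.1837]
eef_rot: [0.993, 0.115, 0.001, 0.001]
contact_force: [-1.0, 0.8, 6.5]
width: 0.45
grasp_force: 60.0
```

```bash
python3 -m handwheel '[[[0,0,0.01,0,0,0],[0,0,0.018,0,0,0],[0,0,0.018,0,0,0],[0,0,0.018,0,0,0]]]'; python3 -m handwheel '[[[-0.02,-0.005,0,0,0,0],[-0.045,-0.0105,0,0,0,0],[-0.07,-0.0165,0,0,0,0],[-0.085,-0.020,0,0,0,0],[-0.085,-0.020,0,0,0,0]]]'
python3 - <<'E'
from h import *
s=arm.capture("side");cv2.imwrite("pics/s2.png",cv2.resize(s[280:480,180:440],None,fx=3,fy=3))
E
```

```text
t: 2.9
tcp_pos: [0.4319, -0.3314, 0.2001]
eef_rot: [0.993, 0.115, -0.0, -0.0]
contact_force: [-0.3, -0.8, -1.4]
width: 0.452
grasp_force: 60.7
t: 3.52
tcp_pos: [0.3458, -0.3518, 0.2002]
eef_rot: [0.994, 0.114, -0.0, -0.0]
contact_force: [0.5, 0.2, -3.1]
width: 0.455
grasp_force: 60.7
```

View pics/s2.png

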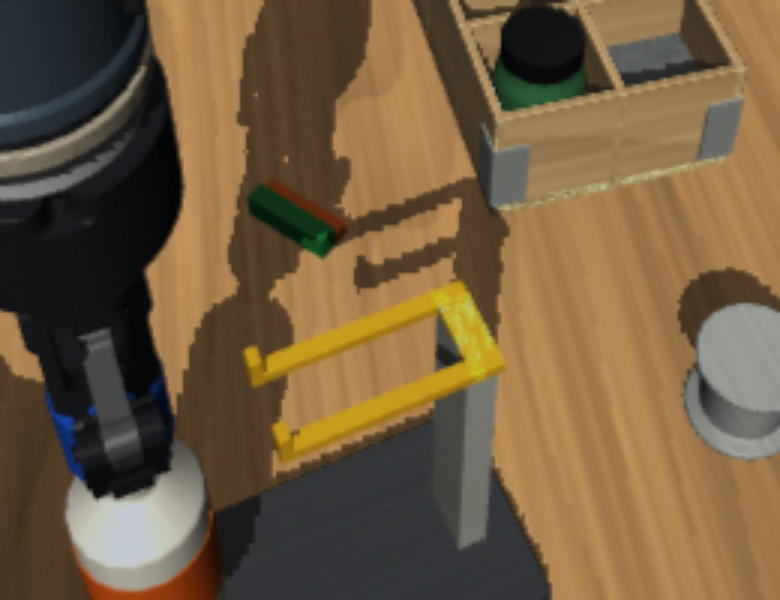

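The bottle hangs freely in the fingers, clear of the lips (about (250,360) and (280,440) in the crop). I'll go round the fork to the deep middle far cell.

```bash
python3 -m handwheel '[[[0,0,0.04,0,0,0],[0,0.01,0.08,0,0,0],[0,0.06,0.09,0,0,0],[0,0.11,0.09,0,0,0],[0.03,0.15,0.09,0,0,0],[0.07,0.19,0.09,0,0,0],[0.115,0.225,0.09,0,0,0],[0.16,0.26,0.09,0,0,-2],[0.205,0.29,0.09,0,0,-4],[0.25,0.315,0.09,0,0,-6],[0.284,0.326,0.09,0,0,-8],[0.284,0.326,0.09,0,0,-8]]]'; python3 -m handwheel '[[[0,0,0,0,0,0],[0,0,0,0,0,0],[0,0,0,0,0,0]]]'
python3 - <<'E'
from h import *
t=arm.capture("top");s=arm.capture("side")
cv2.imwrite("pics/s3.png",np.hstack([cv2.resize(s[130:350,250:450],None,fx=2,fy=2),cv2.resize(t[150:370,260:460],None,fx=2,fy=2)]))
E
```

```text
t: 5.08
tcp_pos: [0.6336, -0.0236, 0.2895]
eef_rot: [0.999, 0.047, 0.001, -0.0]
contact_force: [-0.8, -0.2, -2.6]
width: 0.455
grasp_force: 61.8
t: 5.45
tcp_pos: [0.6303, -0.026, 0.2906]
eef_rot: [0.999, 0.045, -0.0, -0.0]
contact_force: [0.7, 0.6, -2.3]
width: 0.453
grasp_force: 61.8
```

View pics/s3.png

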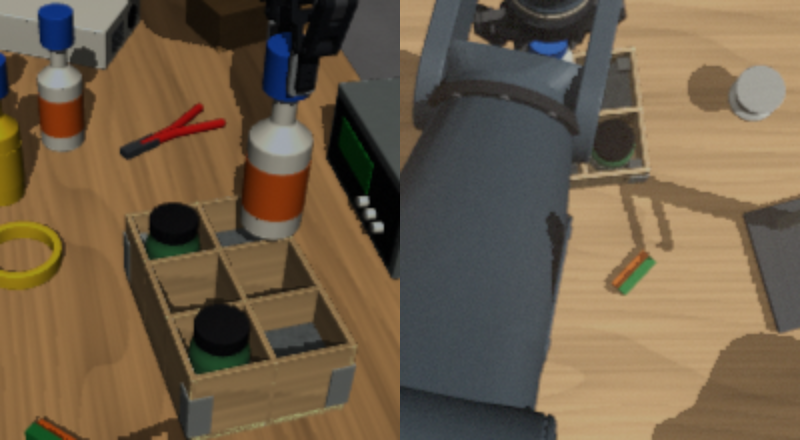

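The bottle is over the far row, with its bottom rim lowest at about (270,237) in the left crop, and the crate's near rim corners are at (352,345) and (190,383). I'll compare these with the model.

Run:
```python
from h import *
q=np.array([.5939,-.0289,.0897]);M=R.from_euler('z',q[2]).as_matrix()[:2,:2]
c=lambda p:(p-[250,130])*2
for L in([.075,-.111],[-.075,-.111],[-.075,.111],[0.,-.039],[.075,-.036],[0,.036],[0,-.036]):print(L,c(proj("side",[*(M@L+q[:2]),.085])).round(0))
t=np.linspace(0,6.28,200)
for z in(.1435,.1485,.2355):
    P=c(proj("side",np.c_[.63+.027*np.cos(t),-.026+.027*np.sin(t),0*t+z]));print(z,P.min(0).round(),P.max(0).round(),P[P[:,1].argmax()].round())
# measured: white+orange silhouette
s=arm.capture("side");cv2.imwrite("pics/s4.png",cv2.resize(s[160:320,300:450],None,fx=4,fy=4,interpolation=cv2.INTER_CUBIC)[:600])
```

```text
[0.075, -0.111] [[351. 347.]]
[-0.075, -0.111] [[183. 383.]]
[-0.075, 0.111] [[118. 214.]]
[0.0, -0.039] [[240. 305.]]
[0.075, -0.036] [[316. 288.]]
[0, 0.036] [[214. 250.]]
[0, -0.036] [[239. 303.]]
0.1435 [238. 202.] [299. 242.] [272. 242.]
0.1485 [239. 198.] [300. 237.] [273. 237.]
0.2355 [246. 119.] [312. 156.] [283. 156.]
```

View pics/s4.png

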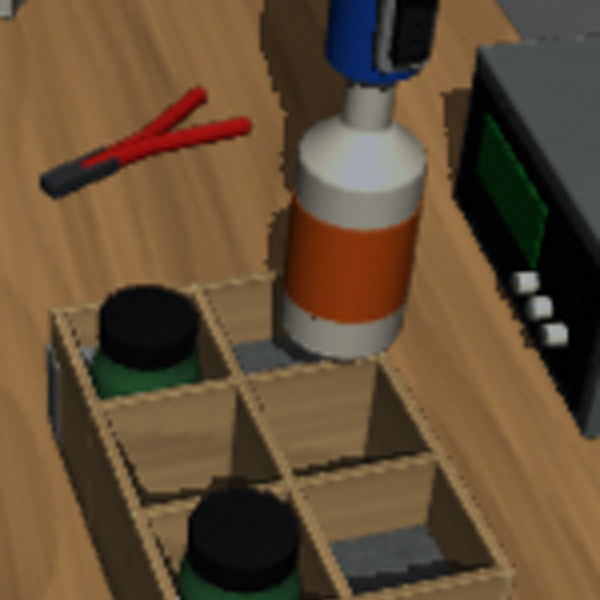

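Relative to the crate, the bottle needs about +3 mm in x and +1 mm in y. The rest fits, so I'll lower it.

```bash
python3 -m handwheel '[[[0.003,0.001,-0.02,0,0,0],[0.003,0.001,-0.045,0,0,0],[0.003,0.001,-0.06,0,0,0],[0.003,0.001,-0.075,0,0,0],[0.003,0.001,-0.09,0,0,0],[0.003,0.001,-0.10,0,0,0],[0.003,0.001,-0.11,0,0,0],[0.003,0.001,-0.12,0,0,0],[0.003,0.001,-0.12,0,0,0]]]'
```

```text
t: 6.72
tcp_pos: [0.6334, -0.0245, 0.1693]
eef_rot: [0.999, 0.045, -0.001, -0.0]
contact_force: [-0.6, -0.0, -2.6]
width: 0.45
grasp_force: 61.9
```

```bash
python3 -m handwheel '[[[0,0,-0.005,0,0,0],[0,0,-0.010,0,0,0],[0,0,-0.013,0,0,0],[0,0,-0.015,0,0,0],[0,0,-0.015,0,0,0]]]'
```

```text
t: 7.35
tcp_pos: [0.6347, -0.0245, 0.1579]
eef_rot: [0.999, 0.045, 0.001, 0.0]
contact_force: [-2.0, 1.1, 8.8]
width: 0.454
grasp_force: 63.1
```

It landed at TCP z 0.158, which is the full-depth floor. I'll release and rise.

```bash
python3 -m handwheel '[[[0,0,0.002,0,0,0],[0,0,0.002,0,0,0],[0,0,0.002,0,0,0],[0,0,0.002,0,0,0],[0,0,0.002,0,0,0]]]' 1; python3 -m handwheel '[[[0,0,0.03,0,0,0],[0,0,0.08,0,0,0],[0,0,0.13,0,0,0],[0,0,0.13,0,0,0]]]'
```

```text
t: 7.98
tcp_pos: [0.634, -0.0247, 0.1571]
eef_rot: [0.999, 0.045, -0.0, -0.0]
contact_force: [0.6, 0.2, 0.7]
width: 1.003
grasp_force: 0.0
t: 8.48
tcp_pos: [0.6369, -0.0252, 0.2927]
eef_rot: [0.999, 0.045, 0.005, 0.001]
contact_force: [-0.7, -0.4, 0.2]
width: 0.999
grasp_force: 0.0
```

```bash
python3 -m handwheel '[[[-0.02,0.035,0,0,0,0],[-0.04,0.085,0,0,0,0],[-0.06,0.135,0,0,0,0],[-0.08,0.185,0,0,0,0],[-0.10,0.235,0,0,0,0],[-0.12,0.28,0,0,0,0],[-0.14,0.32,0,0,0,0],[-0.157,0.357,0,0,0,0],[-0.157,0.357,0,0,0,0],[-0.157,0.357,0,0,0,0]]]' 1
python3 - <<'E'
from h import *
t=arm.capture("top");s=arm.capture("side")
print(arm.observe()['tcp_pos'])
z=lambda i,x,y:cv2.resize(i[y:y+150,x:x+120],None,fx=3,fy=3,interpolation=cv2.INTER_CUBIC)
cv2.imwrite("pics/s5.png",np.hstack([z(s,220,80),cv2.resize(s[200:350,300:440],None,fx=3,fy=3)]))
E
```

```text
t: 9.72
tcp_pos: [0.4768, 0.3318, 0.2865]
eef_rot: [0.999, 0.045, -0.001, 0.001]
contact_force: [1.1, -0.4, -0.3]
width: 0.999
grasp_force: 0.0
[0.47743246 0.33124519 0.2868297 ]
```

View pics/s5.png

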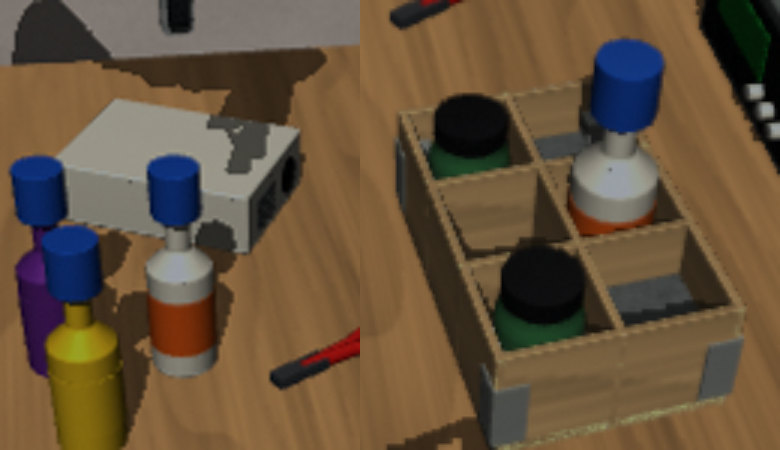

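Bottle B stands upright in the far middle cell, with its cap at about (628,85). Bottle A's cap is at (175,190), clear of the purple and yellow look-alikes. I'll go down over A.

```bash
python3 -m handwheel '[[[0,0,-0.04,0,0,0],[0,0,-0.085,0,0,0],[0,0,-0.125,0,0,0],[0,0,-0.14,0,0,0],[0,0,-0.14,0,0,0]]]' 1 60; python3 -m handwheel '[[[0,0,0,0,0,0],[0,0,0,0,0,0],[0,0,0,0,0,0],[0,0,0,0,0,0],[0,0,0,0,0,0],[0,0,0,0,0,0]]]' 0 60;  python3 -m handwheel '[[[0,0,0.04,0,0,0],[0,0,0.09,0,0,0],[0,0,0.14,0,0,0],[0,0,0.14,0,0,0]]]'
```

```text
t: 10.45
tcp_pos: [0.4772, 0.3316, 0.1468]
eef_rot: [0.999, 0.045, -0.001, 0.0]
contact_force: [0.0, 0.3, 0.5]
width: 1.003
grasp_force: 0.0
t: 11.2
tcp_pos: [0.4779, 0.3326, 0.149]
eef_rot: [0.999, 0.045, 0.001, -0.0]
contact_force: [0.8, -1.0, 6.9]
width: 0.451
grasp_force: 59.9
t: 11.7
tcp_pos: [0.4793, 0.3337, 0.292]
eef_rot: [0.999, 0.045, 0.005, -0.002]
contact_force: [0.8, 0.5, -2.1]
width: 0.449
grasp_force: 61.2
```

```bash
python3 -m handwheel '[[[0.01,-0.03,0,0,0,0],[0.02,-0.08,0,0,0,0],[0.03,-0.13,0,0,0,0],[0.04,-0.18,0,0,0,0],[0.05,-0.23,0,0,0,0],[0.065,-0.28,0,0,0,0],[0.077,-0.325,0,0,0,0],[0.086,-0.363,0,0,0,0],[0.086,-0.363,0,0,0,0],[0.086,-0.363,0,0,0,0],[0.086,-0.363,0,0,0,0]]]'
python3 - <<'E'
from h import *
s=arm.capture("side");cv2.imwrite("pics/s6.png",cv2.resize(s[160:310,290:440],None,fx=4,fy=4,interpolation=cv2.INTER_CUBIC))
t=np.linspace(0,6.28,200)
for z in(.1405,.145):
    P=4*(proj("side",np.c_[.562+.027*np.cos(t),-.031+.027*np.sin(t),0*t+z])-[290,160]);print(z,P.min(0).round(),P.max(0).round())
E
```

```text
t: 13.08
tcp_pos: [0.5622, -0.0293, 0.2867]
eef_rot: [0.999, 0.046, -0.001, -0.0]
contact_force: [0.2, 0.0, -1.4]
width: 0.451
grasp_force: 61.3
0.1405 [169. 312.] [292. 393.]
0.145 [169. 305.] [293. 386.]
```

View pics/s6.png

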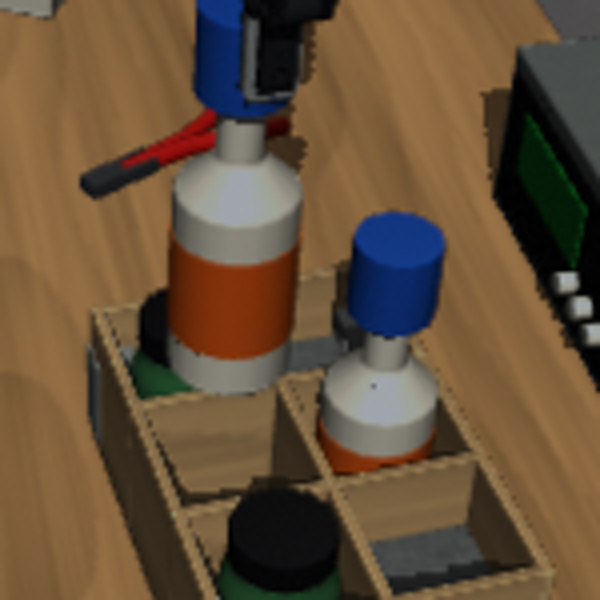

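Bottle A is over the near middle cell, with its bottom at about (167–291, 388). It needs about +2 mm in x, so I'll lower it with that correction.

```bash
python3 -m handwheel '[[[0.002,0,-0.02,0,0,0],[0.002,0,-0.04,0,0,0],[0.002,0,-0.055,0,0,0],[0.002,0,-0.07,0,0,0],[0.002,0,-0.085,0,0,0],[0.002,0,-0.095,0,0,0],[0.002,0,-0.105,0,0,0],[0.002,0,-0.115,0,0,0],[0.002,0,-0.115,0,0,0]]]'
```

```text
t: 14.25
tcp_pos: [0.5644, -0.0306, 0.1714]
eef_rot: [0.999, 0.045, -0.001, -0.0]
contact_force: [0.3, -1.0, -1.9]
width: 0.448
grasp_force: 61.3
```

```bash
python3 -m handwheel '[[[0,0,-0.005,0,0,0],[0,0,-0.010,0,0,0],[0,0,-0.013,0,0,0],[0,0,-0.015,0,0,0],[0,0,-0.015,0,0,0]]]'
```

```text
t: 14.88
tcp_pos: [0.5659, -0.0308, 0.1599]
eef_rot: [0.999, 0.045, 0.001, 0.0]
contact_force: [-3.5, 0.2, 12.7]
width: 0.449
grasp_force: 62.9
```

It landed at full depth too. I'll release, rise and check.

```bash
python3 -m handwheel '[[[0,0,0.002,0,0,0],[0,0,0.002,0,0,0],[0,0,0.002,0,0,0],[0,0,0.002,0,0,0],[0,0,0.002,0,0,0]]]' 1; python3 -m handwheel '[[[0,0,0.03,0,0,0],[0,0,0.08,0,0,0],[0,0,0.13,0,0,0],[0,0,0.16,0,0,0],[0,0,0.16,0,0,0],[0,0,0.16,0,0,0]]]'
python3 - <<'E'
from h import *
s=arm.capture("side");cv2.imwrite("pics/s7.png",cv2.resize(s[160:310,290:440],None,fx=4,fy=4,interpolation=cv2.INTER_CUBIC))
E
```

```text
t: 15.5
tcp_pos: [0.5649, -0.0307, 0.1591]
eef_rot: [0.999, 0.045, -0.0, -0.0]
contact_force: [0.3, -0.6, 0.5]
width: 0.999
grasp_force: 0.0
t: 16.25
tcp_pos: [0.5642, -0.0304, 0.3182]
eef_rot: [0.999, 0.045, -0.001, -0.0]
contact_force: [0.4, 0.5, -1.3]
width: 1.0
grasp_force: 0.0
```

View pics/s7.png

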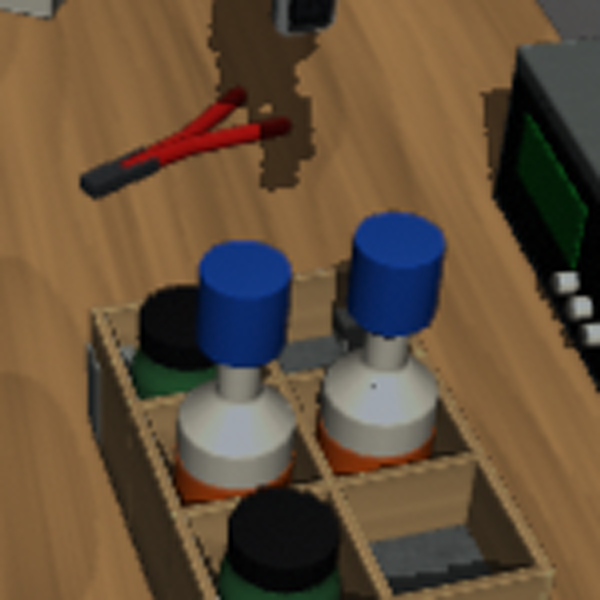

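Both bottles stand upright and equally deep in the middle cells, with caps at about (245,300) and (397,272). The gripper is clear.

```bash
python3 -c "from cell import arm;print(arm.sign_off())"
```

```text
the job is handed in; nothing more can be done
None
```

Both blue-capped bottles are standing upright on the floors of the two full-depth middle cells, each lowered there in the gripper. I handed the job in at about 16 s on the robot's clock; the sign-off gave no verdict.

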